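# Tip the shortbread out of the flap-front caddy into the basket

### The job

Fill the bread basket for tea: lift the clear caddy by its wooden handle, hold its pouring lip low over the basket and tip it gradually, just far enough (never past 50 degrees) that the blue flap swings open and all three shortbread fingers slide out into the basket; jog the caddy a little if they stick. Do not touch the biscuits, spill any or drop them from a height, and leave the basket, mug, jar and coffee press where they are. Then set the caddy gently back upright, wholly on its round cork mat, flap hanging shut, and let go.

Things in the scene. Friction and masses are not known exactly. Their poses are not given: they have to be found in the camera images.
- caddy: loose clear plastic box 131 long (x), 92 wide (y), 84 mm high, about 0.3 kg empty. Origin: middle of its underside; x points to the closed back wall (outer face x = +65 mm), z up. The front (-x) is closed only by the blue flap at x = -67 mm. Walls 4 mm; white floor 6 mm thick, 84 mm wide inside. Wooden handle on top. Must not be tipped past 50 degrees
- caddy_grip (a point): middle of the caddy's wooden handle bar, 116 mm straight above the caddy's origin; axes as the caddy. The bar lies across the box: 14 mm thick (x), 96 mm long (y), 26 mm tall (z = 103 to 129 mm), on posts at y = +-38 mm; the 19 mm under it are open between the posts
- caddy_lip (a point): middle of the front edge of the caddy's pouring lip, x = -80, z = 6 mm in the caddy's frame (axes as the caddy): the white floor runs on 13 mm past the flap
- flap (a joint): angle of the blue flap (86 wide, 66 mm long, 30 g), hinged along the caddy's top front edge (78 mm up), swinging freely: 0 hanging shut with the caddy upright, grows as its lower edge swings outward (-x), up to 1.6. Tipping the caddy forward lets it hang down and open by about the tipping angle
- biscuit1: shortbread finger, rigid, 66 (x) by 23 (y) by 16 mm (z), about 30 g, loose on the caddy's floor at its right (-y), lengthways along x. Origin: centre of its underside. Begins to slide at a tip of roughly 22 to 46 degrees (friction hidden), out through the front; a short jog of 10 to 20 mm along the slope frees one that sticks
- biscuit2: the same, in the middle of the caddy
- biscuit3: the same, on the caddy's left side (+y)
- basket: open rectangular woven bread basket, loose, 0.6 kg, 200 (x) by 240 (y) by 45 mm high, walls and floor 7 mm. Origin: centre of its underside
- mat: round flat cork mat fixed on the worktop, 240 mm across, 4 mm thick, where the caddy stands. Origin: centre of its underside, at worktop height
- mug: blue mug, 80 mm across plus its handle (+y), 90 mm high, bystander; origin centre of underside
- jar: amber jam jar with a red lid, 68 mm across, 95 mm high, bystander; origin centre of underside
- press: small coffee press, steel base and lid, 78 mm across plus a black handle (+x), 157 mm high, bystander; origin centre of underside
Not all that is in view belongs to the job. What is meant by the mat is not green or grey, and is the smaller of those in its own colour.

How it is judged:
By the outcome, as a careful person would: the job done as asked, in the order asked, and still so for the second after the job is handed in, with the robot touching nothing.
It also fails if it takes over 70 s, if anything falls off the work surface, if the arm or the gripper's body presses on something with over 40 N, if the wrist force passes 120 N, or if a joint passes its speed limit or range.

### The arm

A 6-joint arm with a two-finger parallel gripper is mounted at the origin on the work surface. World frame = base frame: x ahead of the robot, y to its left, z up, the work surface at z = 0. Lengths are in m, angles in degrees, forces in N, time in s.
With the tool pointing down it reaches from about 0.4 to 0.825 m from the base axis. Payload 7 kg.
Tool frame: the origin (TCP) lies on the centre line of the jaws, within the pads' length; the fingertips stand 8 mm ahead of it and the grasp point (between the pads) lies 11 mm behind it; z points along the fingers, y is the line along which they close (so a half turn about z gives the same grasp; the last joint's range is limited). The gripper opens to 88 mm and grips with 3 to 60 N. Pads are 19 mm wide; open, the fingers measure 130 mm over their backs; the gripper's body (78 mm by 193 mm) begins 47 mm behind the grasp point.
Start: joints at [86.35, 20.546, 0.682, 0, -70.136, -16.507], TCP at [0.233, 0.634, 0.235] pointing down, gripper open.
Joint ranges: [-176.03, 176.03], [-82.01, 121.73], [-58.28, 71.71], [-173.87, 95.51], [-174.79, -0.11], [-173.66, 173.66]. Speed limits (degrees/s): [136.94, 136.94, 172.46, 180, 180, 180].

### API

Orientations are given as [roll, pitch, yaw] about the fixed x, y, z axes, in that order (R = Rz(yaw) Ry(pitch) Rx(roll)).
In Python, from plant import ctrl, vision gives the robot as it stands. The module is installed in compiled form; this text tells all that it offers.
- The arm moves only by the tool move_arm, never from a script. Its argument "moves" is one flat list of numbers, 7 for each row, row after row: the finger opening in cm, from 0 to 8.76, then the shift along the tool's x, y, z in cm, then the turn, a rotation vector about the tool's x, y, z in rad. A call has 1 to 8 rows; each row shifts and turns the commanded pose from where the row before left it, along the tool's axes as they then stand; what a row does not reach is not made up. A row lasts 1/10 s, in which the tool goes at most 50 mm and 8.59 degrees, less where a joint would pass 70% of its speed; a pose out of reach is approached as far as the arm can. A call with a gripper value outside its range is refused whole. The fingers move at their own pace and stop on an object; the grip force is fixed at half the most. Time passes only in rows, so rows that do not move let the fingers close. It gives the time, the measured TCP pose, the force, the opening and the grip force at its end, in the units of the state.
- ctrl.get_obs(): the state, without advancing time (a new reading comes with each control period).
- vision.snapshot(name): name is "side" or "top"; returns (picture, depth): 420x560x3 uint8, red, green, blue; 420x560 float32, m along the optical axis (not along the pixel's ray), 0 where there is no reading.
- vision.camera_model(name): a dict with "vertical_fov" (degrees; the focal length in pixels is half the picture's height over the tangent of half this angle, whatever the lens; pixels are square), "cx", "cy" (the principal point, pixels), "cam_to_world" (4x4, takes a point from camera to world coordinates). Camera axes: x right, y down, z forward; pixel columns grow to the right and rows downward; lengths in m; the calibration is good to about 2 mm. A picture is of the moment at which its call begins. camera_model takes no time and is no camera call.
- ctrl.close_job(): hands the job in; it is judged then, once.
The state is a dict: "clock": time; "joint_pos": joint angles; "qvel": joint speeds; "tau": joint torques, N m; "tool_pos": TCP position; "orientation": TCP orientation; "force": force on the tool from outside, world axes, zero at the start; "moment": the same for the moment, N m; "opening": finger opening in m; "gripper_force": force on a finger pad.
Only numpy, scipy, OpenCV 4.12 (cv2) and the standard library are available. Lean on these libraries where they do the work, as an engineer would, in place of code of your own. Each camera call takes 0.05 s, during which the arm holds its last target. There are 200 camera calls.

## Working session

There is one attempt and no reset: what is moved stays moved. The work goes in short steps, Python scripts to look and compute and a tool call to move; the robot and the scene stay as the last step left them, time stands still between calls to the robot, and variables do not carry over. Pictures are saved under pics/ and viewed, at most 12 in all, crops included, and the job is handed in when it is done.

Besides the shell and the picture viewer there is one more tool, called after "Emit:" as a command line: name --argument value ..., lists and objects as JSON in quotes. move_arm: Moves the arm, as the interface text tells. Its arguments: {"type":"object","properties":{"moves":{"type":"array"}},"required":["moves"]}

```bash
mkdir -p pics
cat > h.py <<'E'
import numpy as np, cv2
from plant import ctrl, vision
def cam(n):
    m=vision.camera_model(n); f=210/np.tan(np.radians(m["vertical_fov"])/2)
    return f,m["cx"],m["cy"],np.array(m["cam_to_world"])
def snap(n,fn=None):
    p,d=vision.snapshot(n)
    if fn: cv2.imwrite("pics/"+fn,p[:,:,::-1])
    return p,d
def world(n,d):
    f,cx,cy,T=cam(n); v,u=np.mgrid[0:420,0:560]
    P=np.stack([(u-cx)/f*d,(v-cy)/f*d,d],-1)
    return P@T[:3,:3].T+T[:3,3]
def ray(n,u,v,z):
    f,cx,cy,T=cam(n); r=T[:3,:3]@np.array([(u-cx)/f,(v-cy)/f,1]); o=T[:3,3]
    return o+r*(z-o[2])/r[2]
E
python3 - <<'E'
from h import *
for n in("top","side"):
    p,d=snap(n,n+"1.png"); np.savez(n+"1.npz",p=p,d=d); print(cam(n))
print(ctrl.get_obs())
E
```

```text
(np.float64(388.61828542490343), 285.0615571337369, 209.63805248163476, array([[-1.37151745e-02, -9.72497470e-01,  2.32509279e-01,
         1.54033747e-01],
       [-9.99899434e-01,  1.41781437e-02,  3.20045861e-04,
        -1.33569565e-01],
       [-3.60779375e-03, -2.32481507e-01, -9.72594125e-01,
         1.41271470e+00],
       [ 0.00000000e+00,  0.00000000e+00,  0.00000000e+00,
         1.00000000e+00]]))
(np.float64(525.6369880198945), 284.3941765990635, 212.72269230866158, array([[ 0.77371776, -0.45505751,  0.440776  , -0.16052096],
       [-0.63332083, -0.53767275,  0.55660824, -0.89113817],
       [-0.01629552, -0.70981031, -0.70420436,  1.10772089],
       [ 0.        ,  0.        ,  0.        ,  1.        ]]))
{'clock': 0.1, 'joint_pos': array([ 8.63506553e+01,  2.05884277e+01,  6.40137214e-01, -1.67425315e-02,
       -7.01378479e+01, -1.65052763e+01]), 'qvel': array([0.02002687, 0.01516759, 0.03844175, 0.02220828, 0.05871118,
       0.00353529]), 'tau': array([-1.78356826e-03, -5.84162092e+01,  2.93750435e+01,  7.01554075e+00,
        1.01378281e-02, -5.53693224e-05]), 'tool_pos': array([0.23247608, 0.63325013, 0.2337156 ]), 'orientation': array([ 1.79912939e+02, -9.38295110e-03, -2.01603141e+01]), 'force': array([ 0.59016999, -0.25160726, -0.54517017]), 'moment': array([-0.04205314, -0.01467049,  0.04626478]), 'gripper_force': 0.0, 'opening': 0.08760380556246145}
```

View pics/top1.png

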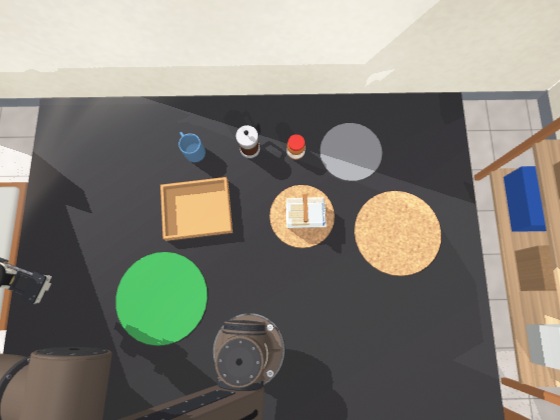

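View pics/side1.png

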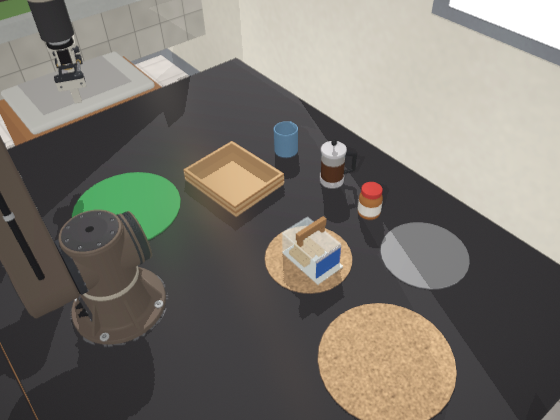

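The top view shows the caddy at about (305,212) on the smaller cork mat at (302,216). Its flap faces right, which is world -y and away from the basket at (197,209). The mug (192,147), press (249,141) and jar (296,146) stand beyond them. Next I measure the poses.

```bash
cat > m.py <<'E'
from h import *
D=np.load("top1.npz");p,d=D["p"],D["d"];W=world("top",d);Z=W[...,2]
hsv=cv2.cvtColor(p,cv2.COLOR_RGB2HSV)
def rect(name,m):
    P=W[m]; r=cv2.minAreaRect((P[:,:2]*1000).astype(np.float32)); print(name,len(P),"c",np.round(r[0],1),"size",np.round(r[1],1),"ang",round(r[2],1),"z",np.percentile(P[:,2],[5,50,95]).round(3))
u=np.arange(560)[None]+0*Z; v=np.arange(420)[:,None]+0*Z
def box(a,b,c,e): return (u>a)&(u<b)&(v>c)&(v<e)&(d>0)
rect("basket rim",box(150,245,165,250)&(Z>.036)&(Z<.06))
rect("basket floor",box(150,245,165,250)&(Z>.003)&(Z<.02)&(hsv[...,1]>90)&(hsv[...,2]>60))
rect("handle",box(290,325,185,235)&(Z>.118)&(Z<.15))
rect("caddytop",box(275,340,185,250)&(Z>.07)&(Z<.1))
rect("white",box(280,340,190,245)&(Z>.0)&(hsv[...,1]<60)&(hsv[...,2]>150))
m=(box(262,342,180,255)&(hsv[...,1]>90)&(hsv[...,2]>70)&(Z<.015)).astype(np.uint8)
c=max(cv2.findContours(m,0,1)[0],key=cv2.contourArea);h=cv2.convexHull(c)[:,0]
pts=np.array([ray("top",a,b,.004)[:2] for a,b in h],np.float32)
print("mat",cv2.minEnclosingCircle(pts))
for n,b in(("mug",(175,210,125,165)),("press",(232,264,120,160)),("jar",(284,310,130,160))): rect(n,box(*b)&(Z>.03))
S=np.load("side1.npz");W2=world("side",S["d"]);h2=cv2.cvtColor(S["p"],cv2.COLOR_RGB2HSV)
W,Z=W2,W2[...,2];d=S["d"]
b=box(270,360,210,290)
rect("s handle",b&(Z>.112)&(Z<.15))
rect("s flap",b&(h2[...,0]>105)&(h2[...,0]<130)&(h2[...,1]>150))
rect("s rim",box(175,290,135,220)&(Z>.038)&(Z<.06))
cv2.imwrite("pics/c.png",np.hstack([cv2.resize(D["p"][180:255,262:345,::-1],(415,375),interpolation=2),cv2.resize(S["p"][205:295,260:360,::-1],(385,375),interpolation=2)]))
E
python3 m.py
```

```text
basket rim 670 c [496.7 193.2] size [206.2 245.6] ang 6.1 z [0.037 0.043 0.048]
basket floor 2494 c [502.7 200.8] size [219.  258.7] ang 6.2 z [0.004 0.007 0.013]
handle 117 c [ 467.7 -202.9] size [93.1 13.9] ang 0.6 z [0.126 0.132 0.136]
caddytop 912 c [ 469.2 -206. ] size [ 93.3 135.3] ang 1.2 z [0.081 0.086 0.091]
white 1004 c [ 478.  -210.2] size [147.6 114. ] ang 89.2 z [0.009 0.086 0.091]
mat ((0.4680725634098053, -0.1942884474992752), 0.12025459110736847)
mug 361 c [728.4 221.6] size [100.8  78.2] ang 71.3 z [0.034 0.067 0.091]
press 554 c [750.9  -1.3] size [ 75.6 102.3] ang 83.8 z [0.041 0.123 0.132]
jar 333 c [ 719.7 -176.7] size [64.9 61.2] ang 39.8 z [0.038 0.091 0.097]
s handle 312 c [ 469.9 -203.2] size [96.7 17.7] ang 0.5 z [0.115 0.132 0.137]
s flap 308 c [ 469.7 -271.8] size [85.8  7.7] ang 2.1 z [0.024 0.049 0.074]
s rim 985 c [550.6 200.9] size [317.3 253.7] ang 6.4 z [0.039 0.046 0.051]
```

View pics/c.png

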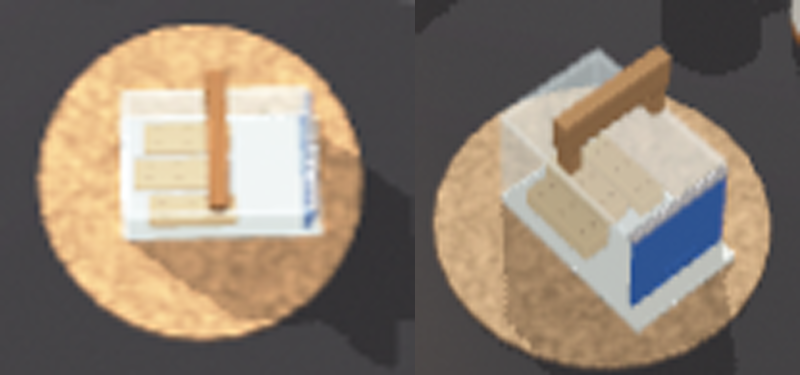

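Emit:
move_arm --moves '[8.7, 0, 0, 0, 0, 0, -0.123, 8.7, 0, 0, 0, 0, 0, -0.123, 8.7, 0, 0, 0, 0, 0, -0.123, 8.7, 2.9, 3.8, 0, 0, 0, 0, 8.7, 2.9, 3.8, 0, 0, 0, 0, 8.7, 2.9, 3.8, 0, 0, 0, 0, 8.7, 2.9, 3.8, 0, 0, 0, 0, 8.7, 2.9, 3.8, 0, 0, 0, 0]'

```text
clock: 0.9
tool_pos: [0.3815, 0.4444, 0.2343]
orientation: [180.0, 0.0, 1.0]
force: [1.3, 1.0, 0.5]
opening: 0.0872
gripper_force: 0.0
```

```bash
cat >> h.py <<'E'
from scipy.spatial.transform import Rotation as R
def go(target,rpy=None):
    o=ctrl.get_obs(); A=R.from_euler("xyz",o["orientation"],degrees=True)
    print("t",round(o["clock"],2),"p",o["tool_pos"].round(4),"rpy",o["orientation"].round(2),"j",o["joint_pos"].round(1),"F",o["force"].round(1),"g",round(o["opening"],4),round(o["gripper_force"],1))
    print("shift cm",(A.inv().apply(np.array(target)-o["tool_pos"])*100).round(2))
    if rpy is not None: print("turn",(A.inv()*R.from_euler("xyz",rpy,degrees=True)).as_rotvec().round(3))
E
python3 -c "
from h import *
go([.469,-.203,.18],[180,0,1])"
```

```text
t 0.9 p [0.3815 0.4444 0.2343] rpy [1.7998e+02 1.0000e-02 1.0100e+00] j [ 68.5  12.2 -10.9  -0.  -66.9  22.5] F [1.3 1.  0.5] g 0.0872 0.0
shift cm [ 7.61 64.88  5.46]
turn [0. 0. 0.]
```

Emit:
move_arm --moves '[8.7, 1.2, 4.8, 0, 0, 0, 0, 8.7, 1.2, 4.8, 0, 0, 0, 0, 8.7, 1.2, 4.8, 0, 0, 0, 0, 8.7, 1.2, 4.8, 0, 0, 0, 0, 8.7, 1.2, 4.8, 0, 0, 0, 0, 8.7, 1.2, 4.8, 0, 0, 0, 0, 8.7, 0, 4.9, 0, 0, 0, 0, 8.7, 0, 4.9, 0, 0, 0, 0]'

```text
clock: 1.7
tool_pos: [0.4591, 0.0595, 0.2344]
orientation: [180.0, 0.0, 1.0]
force: [1.0, -0.1, 0.3]
opening: 0.0871
gripper_force: 0.0
```

Emit:
move_arm --moves '[8.7, 0, 4.9, 0, 0, 0, 0, 8.7, 0, 4.9, 0, 0, 0, 0, 8.7, 0, 4.9, 0, 0, 0, 0, 8.7, 0, 4.9, 0, 0, 0, 0, 8.7, 0, 4.5, 0, 0, 0, 0, 8.7, 0, 0, 1.5, 0, 0, 0, 8.7, 0, 0, 1.5, 0, 0, 0, 8.7, 0, 0, 0, 0, 0, 0]'

```text
clock: 2.5
tool_pos: [0.4619, -0.1799, 0.2024]
orientation: [-180.0, 0.2, 0.9]
force: [-0.3, 0.2, -0.1]
opening: 0.0872
gripper_force: 0.0
```

```bash
python3 -c "
from h import *
p,d=snap('side','s2.png')
go([.469,-.203,.109],[180,0,1])
cv2.imwrite('pics/s2.png',cv2.resize(p[130:330,200:420,::-1],(770,700),interpolation=2)[:600])"
```

```text
t 2.55 p [ 0.4628 -0.1797  0.2038] rpy [-1.7999e+02  1.4000e-01  9.5000e-01] j [  1.5   5.1 -23.9  -0.  -61.2  89.5] F [ 0.1 -0.  -0.7] g 0.0871 0.0
shift cm [0.61 2.34 9.47]
turn [-0.     0.002 -0.001]
```

View pics/s2.png

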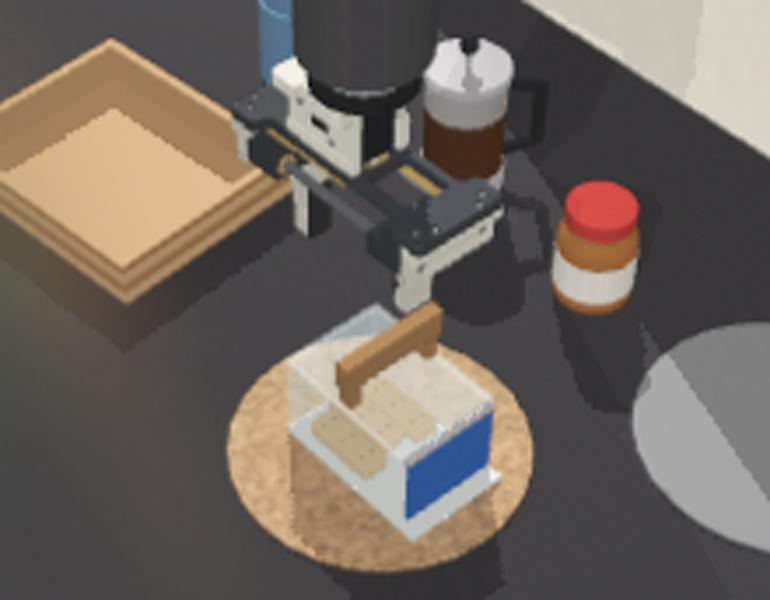

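The open gripper sits above the wooden bar, which is at about (390,355) in the crop. The fingers straddle it along world y with nothing in the way, so I descend.

Emit:
move_arm --moves '[8.7, 0.6, 2.3, 1.0, 0, 0, 0, 8.7, 0, 0, 2.0, 0, 0, 0, 8.7, 0, 0, 2.0, 0, 0, 0, 8.7, 0, 0, 1.8, 0, 0, 0, 8.7, 0, 0, 1.5, 0, 0, 0, 8.7, 0, 0, 0.8, 0, 0, 0, 8.7, 0, 0, 0.2, 0, 0, 0, 8.7, 0, 0, 0, 0, 0, 0]'

```text
clock: 3.35
tool_pos: [0.4705, -0.2023, 0.1121]
orientation: [180.0, -0.0, 1.0]
force: [-0.2, -0.1, -0.2]
opening: 0.0871
gripper_force: 0.0
```

```bash
python3 -c "
from h import *
p,d=snap('side','s2.png')
go([.469,-.203,.109],[180,0,1])
cv2.imwrite('pics/s3.png',cv2.resize(p[170:310,230:390,::-1],(640,560),interpolation=2))"
```

```text
t 3.4 p [ 0.4706 -0.2023  0.1124] rpy [ 1.7998e+02 -6.0000e-02  1.0200e+00] j [ -1.3  12.  -29.1   0.  -48.8  92.3] F [0.2 0.3 0.6] g 0.0869 0.0
shift cm [-0.16  0.06  0.34]
turn [ 0.    -0.001  0.   ]
```

View pics/s3.png

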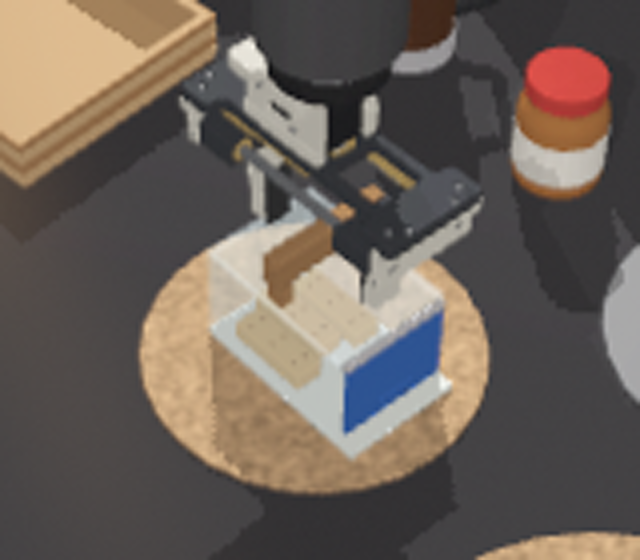

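The fingers straddle the bar, which is at about (310,260) in the crop. I'll lower 3 mm and close.

Emit:
move_arm --moves '[8.7, -0.1, 0, 0.3, 0, 0, 0, 1.2, 0, 0, 0, 0, 0, 0, 0.8, 0, 0, 0, 0, 0, 0, 0.8, 0, 0, 0, 0, 0, 0, 0.8, 0, 0, 0, 0, 0, 0, 0.8, 0, 0, 0, 0, 0, 0, 0.8, 0, 0, 0, 0, 0, 0, 0.8, 0, 0, 0, 0, 0, 0]'

```text
clock: 4.2
tool_pos: [0.4691, -0.2025, 0.1086]
orientation: [180.0, -0.0, 1.0]
force: [0.4, -0.4, 0.2]
opening: 0.0367
gripper_force: 0.0
```

```bash
python3 -c "
from h import *
go([.469,-.203,.24],[180,0,1])"
```

```text
t 4.2 p [ 0.4691 -0.2025  0.1086] rpy [180.    -0.     0.98] j [ -1.3  12.2 -29.5   0.  -48.3  92.3] F [ 0.4 -0.4  0.2] g 0.0367 0.0
shift cm [-1.000e-02  6.000e-02 -1.314e+01]
turn [ 0. -0. -0.]
```

Emit:
move_arm --moves '[0.8, 0, 0, 0, 0, 0, 0, 0.8, 0, 0, 0, 0, 0, 0, 0.8, 0, 0, 0, 0, 0, 0, 0.8, 0, 0, 0, 0, 0, 0, 0.8, 0, 0, 0, 0, 0, 0, 0.8, 0, 0, 0, 0, 0, 0]'

```text
clock: 4.8
tool_pos: [0.4688, -0.2023, 0.1084]
orientation: [-180.0, 0.0, 1.0]
force: [0.3, 2.0, -1.6]
opening: 0.0137
gripper_force: 30.0
```

Emit:
move_arm --moves '[0.8, 0, 0, -0.3, 0, 0, 0, 0.8, 0, 0, -0.6, 0, 0, 0, 0.8, 0, 0, -1.0, 0, 0, 0, 0.8, 0, 0, -1.4, 0, 0, 0, 0.8, 0, 0, -1.4, 0, 0, 0, 0.8, 0, 0, -1.4, 0, 0, 0, 0.8, 0, 0, -1.0, 0, 0, 0, 0.8, 0, 0, -0.5, 0, 0, 0]'

```text
clock: 5.6
tool_pos: [0.4695, -0.2025, 0.1861]
orientation: [180.0, -0.1, 1.0]
force: [0.0, 0.3, -3.6]
opening: 0.0142
gripper_force: 30.0
```

```bash
python3 -c "
from h import *
go([.497,.19,.25],[180,0,6])
p,d=snap('side','s4.png')"
```

```text
t 5.6 p [ 0.4695 -0.2025  0.1861] rpy [ 1.7999e+02 -1.1000e-01  9.9000e-01] j [ -1.3   7.3 -23.8   0.  -58.8  92.3] F [ 0.   0.3 -3.6] g 0.0142 30.0
shift cm [  3.44 -39.19  -6.39]
turn [ 0.    -0.002 -0.087]
```

View pics/s4.png

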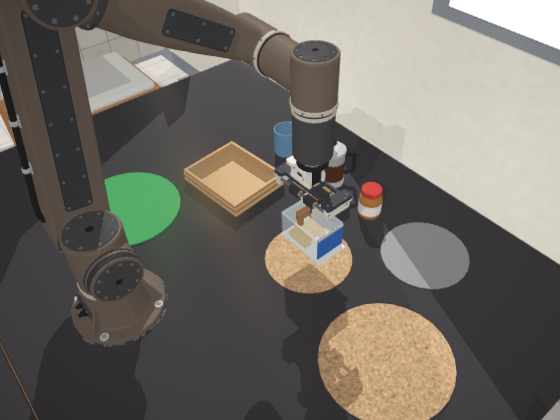

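The caddy hangs level in the gripper above its mat (312,232), flap shut, biscuits inside. I'll carry it smoothly to the basket's +y end.

Emit:
move_arm --moves '[0.8, 0, -0.5, -0.2, 0, 0, 0, 0.8, 0, -1.0, -0.3, 0, 0, 0, 0.8, 0, -1.5, -0.3, 0, 0, 0, 0.8, 0, -2.0, -0.3, 0, 0, 0, 0.8, 0.1, -2.5, -0.3, 0, 0, 0, 0.8, 0.1, -3.0, 0, 0, 0, 0, 0.8, 0.1, -3.0, 0, 0, 0, 0, 0.8, 0.1, -3.0, 0, 0, 0, 0]'

```text
clock: 6.45
tool_pos: [0.4696, -0.0357, 0.1983]
orientation: [180.0, 0.0, 1.0]
force: [-0.3, 0.2, -4.5]
opening: 0.0138
gripper_force: 30.0
```

Emit:
move_arm --moves '[0.8, 0.1, -3.0, 0, 0, 0, 0, 0.8, 0.1, -3.0, 0, 0, 0, 0, 0.8, 0.1, -3.0, 0, 0, 0, 0, 0.8, 0.1, -3.0, 0, 0, 0, 0, 0.8, 0.1, -3.0, 0, 0, 0, 0, 0.8, 0.1, -3.0, 0, 0, 0, 0, 0.8, 0.1, -3.0, 0, 0, 0, 0, 0.8, 0.1, -3.0, 0, 0, 0, 0]'

```text
clock: 7.25
tool_pos: [0.4731, 0.2044, 0.1982]
orientation: [180.0, 0.0, 1.0]
force: [0.6, 0.7, -3.9]
opening: 0.0137
gripper_force: 30.0
```

Emit:
move_arm --moves '[0.8, 0.1, -2.5, 0, 0, 0, -0.015, 0.8, 0.1, -2.0, 0, 0, 0, -0.015, 0.8, 0.1, -1.8, 0, 0, 0, -0.015, 0.8, 0, -1.5, 0, 0, 0, -0.015, 0.8, 0, -1.0, 0, 0, 0, -0.015, 0.8, 0, -0.5, 0, 0, 0, -0.012, 0.8, 0, 0, 0, 0, 0, 0, 0.8, 0, 0, 0, 0, 0, 0]'

```text
clock: 8.05
tool_pos: [0.4729, 0.2952, 0.1985]
orientation: [180.0, 0.0, 5.9]
force: [-0.3, -0.7, -4.4]
opening: 0.0138
gripper_force: 30.0
```

```bash
cat >> h.py <<'E'
def pour(th,lz,back=-.025,off=.1044):
    # target TCP and rpy for tip th, lip height lz, lip at 'back' ahead of the basket centre
    f=np.array([np.sin(np.radians(6)),-np.cos(np.radians(6)),0]); t=np.radians(th); c,s=np.cos(t),np.sin(t)
    lip=np.array([.497,.193,0])+back*f; lip[2]=lz
    a=off-.006
    tcp=lip-(.08*c-a*s)*f+np.array([0,0,.08*s+a*c])
    rpy=(R.from_euler("xyz",[180,0,6],degrees=True)*R.from_euler("x",th,degrees=True)).as_euler("xyz",degrees=True)
    return tcp,rpy
E
python3 -c "
from h import *
go(*pour(15,.047)); print(pour(15,.047))"
```

```text
t 8.05 p [0.4729 0.2952 0.1985] rpy [1.7999e+02 2.0000e-02 5.9500e+00] j [ 52.1  11.1 -17.3  -0.  -61.6  43.8] F [-0.3 -0.7 -4.4] g 0.0138 30.0
shift cm [1.34 2.73 3.58]
turn [ 0.262  0.    -0.001]
(array([0.48897156, 0.26938552, 0.16275262]), array([-165.,    0.,    6.]))
```

Emit:
move_arm --moves '[0.8, 0.3, 0.3, 0, 0.03, 0, 0, 0.8, 0.4, 0.5, 0, 0.05, 0, 0, 0.8, 0.3, 0.6, 0, 0.06, 0, 0, 0.8, 0.3, 0.6, 0, 0.06, 0, 0, 0.8, 0, 0.4, 0, 0.04, 0, 0, 0.8, 0, 0.3, 0, 0.022, 0, 0, 0.8, 0, 0, 0, 0, 0, 0, 0.8, 0, 0, 0, 0, 0, 0]'

```text
clock: 8.85
tool_pos: [0.4889, 0.2697, 0.1958]
orientation: [-165.0, -0.0, 5.9]
force: [0.2, 0.0, -3.1]
opening: 0.0139
gripper_force: 30.0
```

```bash
python3 -c "
from h import *
go(*pour(15,.047));p,d=snap('side','s5.png')
cv2.imwrite('pics/s5.png',cv2.resize(p[60:260,130:390,::-1],(780,600),interpolation=2))"
```

```text
t 8.85 p [0.4889 0.2697 0.1958] rpy [-1.6503e+02 -1.0000e-02  5.9000e+00] j [ 39.9   9.1 -15.9 -14.7 -57.4  63.2] F [ 0.2  0.  -3.1] g 0.0139 30.0
shift cm [0.01 0.88 3.18]
turn [ 0.001 -0.001 -0.002]
```

View pics/s5.png

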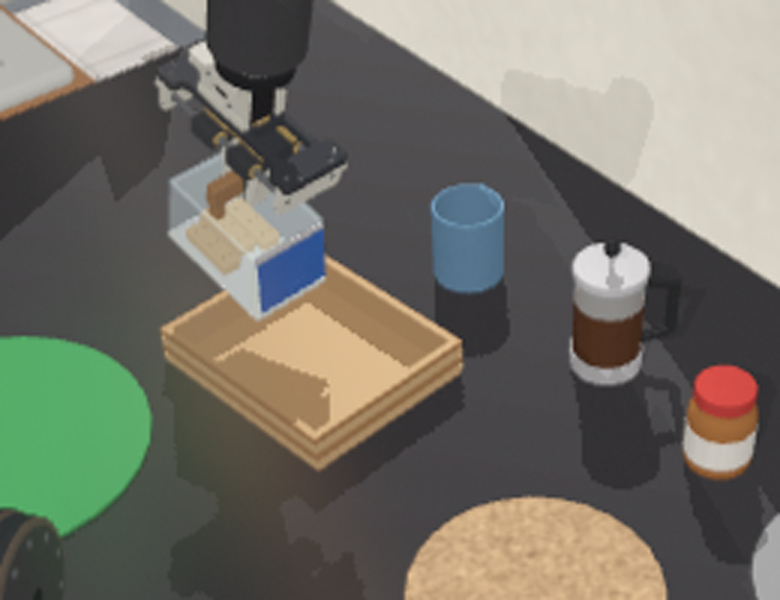

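The tipped caddy's lip (290,310 in the crop) is over the basket's +y half, with mug and press clear. I'll descend now.

Emit:
move_arm --moves '[0.8, 0, 0.05, 0.2, 0, 0, 0, 0.8, 0, 0.1, 0.4, 0, 0, 0, 0.8, 0, 0.15, 0.6, 0, 0, 0, 0.8, 0, 0.2, 0.6, 0, 0, 0, 0.8, 0, 0.2, 0.6, 0, 0, 0, 0.8, 0, 0.15, 0.5, 0, 0, 0, 0.8, 0, 0.05, 0.3, 0, 0, 0, 0.8, 0, 0, 0.1, 0, 0, 0]'

```text
clock: 9.7
tool_pos: [0.4885, 0.2702, 0.1608]
orientation: [-165.0, 0.0, 6.0]
force: [-0.3, 0.3, -3.2]
opening: 0.0137
gripper_force: 30.0
```

```bash
python3 -c "
from h import *
for t,z in((20,.037),(24,.035),(28,.035),(32,.035),(36,.035),(40,.035)): print(t);go(*pour(t,z))"
```

```text
20
t 9.7 p [0.4885 0.2702 0.1608] rpy [-1.6501e+02  4.0000e-02  5.9700e+00] j [ 39.8  11.1 -18.1 -15.5 -53.4  64.7] F [-0.3  0.3 -3.2] g 0.0137 30.0
shift cm [0.04 1.18 0.1 ]
turn [ 0.087  0.    -0.001]
24
t 9.7 p [0.4885 0.2702 0.1608] rpy [-1.6501e+02  4.0000e-02  5.9700e+00] j [ 39.8  11.1 -18.1 -15.5 -53.4  64.7] F [-0.3  0.3 -3.2] g 0.0137 30.0
shift cm [ 0.04  1.98 -0.18]
turn [ 0.157  0.    -0.001]
28
t 9.7 p [0.4885 0.2702 0.1608] rpy [-1.6501e+02  4.0000e-02  5.9700e+00] j [ 39.8  11.1 -18.1 -15.5 -53.4  64.7] F [-0.3  0.3 -3.2] g 0.0137 30.0
shift cm [ 0.04  2.76 -0.6 ]
turn [ 0.227  0.    -0.001]
32
t 9.7 p [0.4885 0.2702 0.1608] rpy [-1.6501e+02  4.0000e-02  5.9700e+00] j [ 39.8  11.1 -18.1 -15.5 -53.4  64.7] F [-0.3  0.3 -3.2] g 0.0137 30.0
shift cm [ 0.04  3.57 -0.96]
turn [ 0.297  0.    -0.001]
36
t 9.7 p [0.4885 0.2702 0.1608] rpy [-1.6501e+02  4.0000e-02  5.9700e+00] j [ 39.8  11.1 -18.1 -15.5 -53.4  64.7] F [-0.3  0.3 -3.2] g 0.0137 30.0
shift cm [ 0.04  4.4  -1.26]
turn [ 0.367  0.    -0.001]
40
t 9.7 p [0.4885 0.2702 0.1608] rpy [-1.6501e+02  4.0000e-02  5.9700e+00] j [ 39.8  11.1 -18.1 -15.5 -53.4  64.7] F [-0.3  0.3 -3.2] g 0.0137 30.0
shift cm [ 0.04  5.25 -1.51]
turn [ 0.437  0.    -0.001]
```

Emit:
move_arm --moves '[0.8, 0, 0.2, -0.05, 0.0175, 0, 0, 0.8, 0, 0.2, -0.05, 0.0175, 0, 0, 0.8, 0, 0.2, -0.05, 0.0175, 0, 0, 0.8, 0, 0.2, -0.05, 0.0175, 0, 0, 0.8, 0, 0.2, -0.05, 0.0175, 0, 0, 0.8, 0, 0.17, -0.14, 0.0175, 0, 0, 0.8, 0, 0.17, -0.14, 0.0175, 0, 0, 0.8, 0, 0.17, -0.14, 0.0175, 0, 0]'

```text
clock: 10.5
tool_pos: [0.4905, 0.2536, 0.1631]
orientation: [-156.9, -0.0, 6.0]
force: [1.3, 0.4, -4.1]
opening: 0.0136
gripper_force: 30.0
```

Emit:
move_arm --moves '[0.8, 0, 0.17, -0.14, 0.0175, 0, 0, 0.8, 0, 0.17, -0.14, 0.0175, 0, 0, 0.8, 0, 0.17, -0.14, 0.0175, 0, 0, 0.8, 0, 0.17, -0.14, 0.0175, 0, 0, 0.8, 0, 0.17, -0.14, 0.0175, 0, 0, 0.8, 0, 0, 0, 0, 0, 0, 0.8, 0, 0, 0, 0, 0, 0, 0.8, 0, 0, 0, 0, 0, 0]'

```text
clock: 11.3
tool_pos: [0.4915, 0.2433, 0.1657]
orientation: [-152.0, -0.0, 6.0]
force: [-0.5, 0.3, -3.1]
opening: 0.0138
gripper_force: 30.0
```

```bash
cat >> h.py <<'E'
def inb(tag):
    Y=R.from_euler("z",6,degrees=True).as_matrix()
    for n in("side","top"):
        p,d=snap(n,f"{tag}{n}.png"); W=world(n,d); q=(W-[.497,.193,0])@Y
        m=(d>0)&(abs(q[...,0])<.085)&(q[...,1]>-.105)&(q[...,1]<.07)&(W[...,2]>.017)&(W[...,2]<.035)
        print(n,"pts",m.sum(), "xy",(q[m].mean(0).round(3) if m.sum() else ""))
E
python3 -c "
from h import *
inb('a');go(*pour(28,.035))"
```

```text
side pts 4 xy [-0.002  0.013  0.018]
top pts 0 xy 
t 11.4 p [0.4914 0.2435 0.1657] rpy [-151.96   -0.      5.99] j [ 26.4  11.3 -15.2 -31.6 -57.3  85.5] F [ 0.2 -0.4 -4.8] g 0.0138 30.0
shift cm [0.03 0.41 0.49]
turn [-0.001 -0.    -0.   ]
```

Emit:
move_arm --moves '[0.8, 0, 0.2, 0.25, 0, 0, 0, 0.8, 0, 0.2, 0.25, 0, 0, 0, 0.8, 0, 0.17, -0.14, 0.0175, 0, 0, 0.8, 0, 0.17, -0.14, 0.0175, 0, 0, 0.8, 0, 0, 0, 0, 0, 0, 0.8, 0, 0.17, -0.14, 0.0175, 0, 0, 0.8, 0, 0, 0, 0, 0, 0, 0.8, 0, 0, 0, 0, 0, 0]'

```text
clock: 12.2
tool_pos: [0.4926, 0.2353, 0.1606]
orientation: [-148.9, -0.0, 5.9]
force: [-0.5, -0.2, -2.2]
opening: 0.0141
gripper_force: 30.0
```

```bash
python3 -c "
from h import *
inb('b');go(*pour(31,.035))"
```

```text
side pts 3 xy [-0.018  0.022  0.023]
top pts 2 xy [-0.042  0.026  0.031]
t 12.3 p [0.4924 0.2356 0.1606] rpy [-1.4895e+02 -1.0000e-02  5.9600e+00] j [ 22.8  12.2 -14.8 -35.4 -58.5  90.9] F [ 0.5 -0.9 -2.7] g 0.0135 30.0
shift cm [ 0.01 -0.    0.01]
turn [-0.001 -0.    -0.001]
```

Emit:
move_arm --moves '[0.8, 0, 0.17, -0.14, 0.0175, 0, 0, 0.8, 0, 0, 0, 0, 0, 0, 0.8, 0, 0.17, -0.14, 0.0175, 0, 0, 0.8, 0, 0, 0, 0, 0, 0, 0.8, 0, 0.17, -0.14, 0.0175, 0, 0, 0.8, 0, 0, 0, 0, 0, 0, 0.8, 0, 0, 0, 0, 0, 0, 0.8, 0, 0, 0, 0, 0, 0]'

```text
clock: 13.1
tool_pos: [0.4931, 0.229, 0.1614]
orientation: [-145.9, -0.0, 6.0]
force: [-0.8, -0.2, -2.8]
opening: 0.0144
gripper_force: 30.0
```

```bash
python3 -c "
from h import *
inb('c');go(*pour(34,.035))
a=cv2.imread('pics/cside.png');b=cv2.imread('pics/ctop.png')
cv2.imwrite('pics/v1.png',np.hstack([cv2.resize(a[110:230,160:300],(420,360),interpolation=2),cv2.resize(b[160:260,140:245],(378,360),interpolation=2)]))"
```

```text
side pts 5 xy [-0.031  0.023  0.027]
top pts 0 xy 
t 13.2 p [0.493  0.2292 0.1615] rpy [-1.4594e+02 -1.0000e-02  5.9800e+00] j [ 19.5  12.9 -14.1 -38.7 -60.5  95.4] F [ 0.7  0.7 -3.8] g 0.0135 30.0
shift cm [0.02 0.02 0.01]
turn [-0.001 -0.    -0.   ]
```

View pics/v1.png

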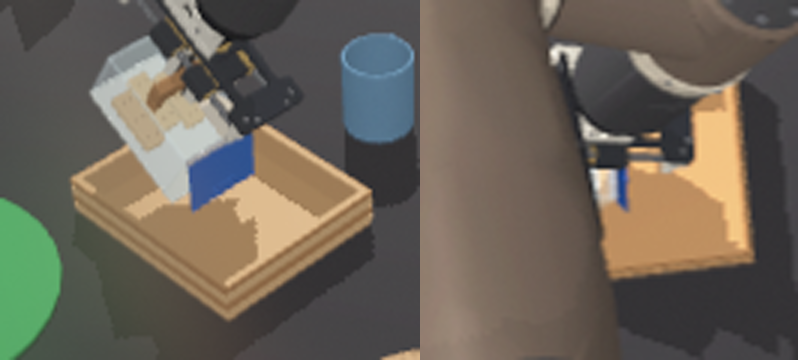

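The side crop shows the blue flap hanging open at (220,175) and the three biscuits still on the floor of the caddy around (130,110)-(185,110). I'll keep tipping.

Emit:
move_arm --moves '[0.8, 0, 0.17, -0.14, 0.0175, 0, 0, 0.8, 0, 0, 0, 0, 0, 0, 0.8, 0, 0.17, -0.14, 0.0175, 0, 0, 0.8, 0, 0, 0, 0, 0, 0, 0.8, 0, 0.17, -0.14, 0.0175, 0, 0, 0.8, 0, 0, 0, 0, 0, 0, 0.8, 0, 0, 0, 0, 0, 0, 0.8, 0, 0, 0, 0, 0, 0]'

```text
clock: 14.0
tool_pos: [0.4938, 0.2225, 0.1619]
orientation: [-142.9, -0.0, 6.0]
force: [0.2, 0.2, -3.3]
opening: 0.0141
gripper_force: 30.0
```

```bash
cat >> h.py <<'E'
def bis(tag):
    # tan biscuit pixels in the side view, upper left part (inside caddy) projected into caddy frame by depth
    inb(tag); o=ctrl.get_obs(); A=R.from_euler("xyz",o["orientation"],degrees=True)
    p,d=snap("side"); W=world("side",d); q=A.inv().apply((W-o["tool_pos"]).reshape(-1,3)).reshape(W.shape)
    # caddy frame: forward=tool y, height=.1044-tool z
    hgt=.1044-q[...,2]; h=cv2.cvtColor(p,cv2.COLOR_RGB2HSV)
    m=(d>0)&(abs(q[...,0])<.046)&(q[...,1]>-.07)&(q[...,1]<.15)&(hgt>-.02)&(hgt<.1)&(h[...,0]>8)&(h[...,0]<28)&(h[...,1]>40)&(h[...,1]<120)
    n,l,s,c=cv2.connectedComponentsWithStats(m.astype(np.uint8))
    for i in range(1,n):
        if s[i,4]>15: print("tan blob",s[i].tolist(),"fwd",np.percentile(q[...,1][l==i],[5,95]).round(3),"lat",q[...,0][l==i].mean().round(3),"h",hgt[l==i].mean().round(3),"S",h[...,1][l==i].mean().round())
E
python3 -c "
from h import *
bis('d');go(*pour(37,.035))"
```

```text
side pts 6 xy [-0.013  0.02   0.033]
top pts 0 xy 
tan blob [200, 137, 32, 26, 378] fwd [-0.022  0.04 ] lat -0.03 h 0.073 S 63.0
tan blob [217, 171, 37, 23, 403] fwd [0.098 0.148] lat -0.003 h 0.006 S 102.0
t 14.15 p [0.4936 0.2227 0.162 ] rpy [-1.4293e+02 -1.0000e-02  5.9900e+00] j [ 16.1  13.8 -13.5 -41.9 -62.7  99.8] F [ 0.2 -0.3 -3.6] g 0.0137 30.0
shift cm [0.02 0.03 0.01]
turn [-0.001 -0.    -0.   ]
```

Emit:
move_arm --moves '[0.8, 0, 0.17, -0.14, 0.0175, 0, 0, 0.8, 0, 0, 0, 0, 0, 0, 0.8, 0, 0.17, -0.14, 0.0175, 0, 0, 0.8, 0, 0, 0, 0, 0, 0, 0.8, 0, 0.17, -0.14, 0.0175, 0, 0, 0.8, 0, 0, 0, 0, 0, 0, 0.8, 0, 0, 0, 0, 0, 0, 0.8, 0, 0, 0, 0, 0, 0]'

```text
clock: 14.95
tool_pos: [0.4945, 0.2159, 0.1622]
orientation: [-139.9, -0.0, 6.0]
force: [0.9, 0.1, -2.6]
opening: 0.0135
gripper_force: 30.0
```

```bash
python3 -c "
from h import *
bis('e');go(*pour(40,.035))"
```

```text
side pts 99 xy [-0.001 -0.007  0.025]
top pts 0 xy 
tan blob [217, 165, 37, 29, 460] fwd [0.067 0.147] lat -0.009 h 0.016 S 104.0
t 15.1 p [0.4944 0.2161 0.1622] rpy [-1.3992e+02 -1.0000e-02  5.9800e+00] j [ 12.9  14.8 -12.9 -44.9 -64.9 103.9] F [-0.3  0.6 -3.1] g 0.0136 30.0
shift cm [0.02 0.05 0.02]
turn [-0.001 -0.    -0.   ]
```

```bash
python3 -c "
from h import *
a=snap('side')[0][:,:,::-1]
cv2.imwrite('pics/v2.png',cv2.resize(a[110:230,160:300],(700,600),interpolation=2))"
```

```text
(no output)
```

View pics/v2.png

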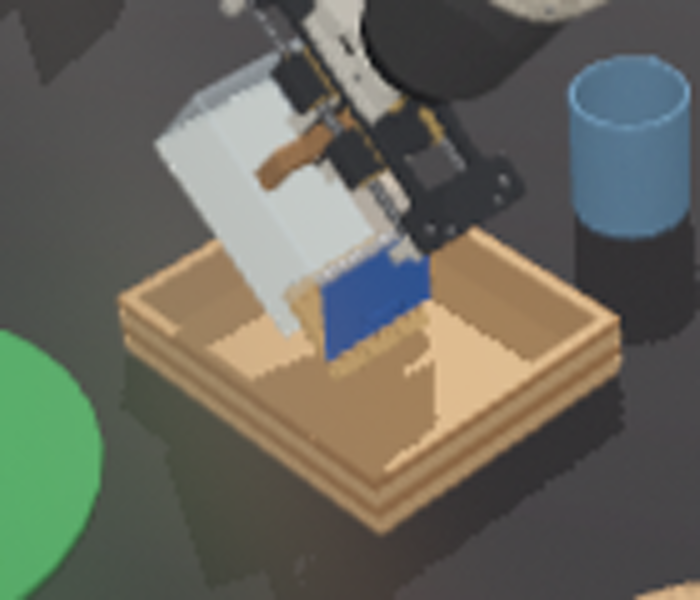

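The side crop shows all three biscuits slid down. Their front ends rest on the basket floor at about (380,350), and their tails are still on the lip under the flap. I'll draw the caddy back horizontally, keeping it low.

Emit:
move_arm --moves '[0.8, 0, -0.22, 0.5, 0, 0, 0, 0.8, 0, -0.22, 0.5, 0, 0, 0, 0.8, 0, -0.22, 0.5, 0, 0, 0, 0.8, 0, -0.22, 0.5, 0, 0, 0, 0.8, 0, -0.46, 0.39, 0, 0, 0, 0.8, 0, -0.46, 0.39, 0, 0, 0, 0.8, 0, -0.46, 0.39, 0, 0, 0, 0.8, 0, -0.46, 0.39, 0, 0, 0]'

```text
clock: 15.95
tool_pos: [0.4895, 0.2599, 0.1519]
orientation: [-139.9, 0.0, 6.0]
force: [-0.1, -0.7, -3.5]
opening: 0.0136
gripper_force: 30.0
```

```bash
cat >> h.py <<'E'
def prof(n="side"):
    # height profile of what lies in the basket, along basket y, for lateral thirds
    Y=R.from_euler("z",6,degrees=True).as_matrix()
    d=snap(n)[1]; W=world(n,d); q=(W-[.497,.193,0])@Y
    for x0 in(-.03,-.005,.02):
        r=[]
        for y in np.arange(-.1,.1,.01):
            m=(d>0)&(abs(q[...,0]-x0)<.008)&(abs(q[...,1]-y)<.005)&(q[...,2]<.12); r.append(int(1000*np.median(q[m][:,2])) if m.sum()>1 else -1)
        print(n,x0,r)
E
python3 -c "
from h import *
bis('f');go(*pour(40,.025,-.069));prof()"
```

```text
side pts 253 xy [-0.002  0.015  0.025]
top pts 44 xy [-0.013  0.003  0.022]
tan blob [204, 168, 43, 21, 385] fwd [0.083 0.148] lat -0.011 h 0.031 S 105.0
t 16.1 p [0.4894 0.2597 0.1519] rpy [-1.3994e+02  4.0000e-02  6.0100e+00] j [ 17.5  15.2 -13.6 -46.  -61.3 101.5] F [-0.1  0.1 -2.7] g 0.0142 30.0
shift cm [0.05 0.01 0.01]
turn [-0.001  0.001 -0.   ]
side -0.03 [-1, -1, 8, 9, 7, 8, 8, 8, 8, 11, 16, 22, 28, 66, 103, 110, 22, 29, 25, 6]
side -0.005 [-1, -1, 10, 7, 8, 8, 8, 9, 9, 10, 17, 23, 35, 68, 104, 113, 117, -1, 18, -1]
side 0.02 [-1, -1, 10, 10, 7, 9, 8, 8, 8, 8, 20, 23, 27, 55, 104, 114, -1, -1, -1, -1]
```

Emit:
move_arm --moves '[0.8, 0, -0.3, 0, 0, 0, 0, 0.8, 0, -0.5, 0, 0, 0, 0, 0.8, 0, -0.5, 0, 0, 0, 0, 0.8, 0, -0.4, 0, 0, 0, 0, 0.8, 0, -0.3, 0, 0, 0, 0, 0.8, 0, 0, 0, 0, 0, 0, 0.8, 0, 0, 0, 0, 0, 0, 0.8, 0, 0, 0, 0, 0, 0]'

```text
clock: 16.95
tool_pos: [0.4881, 0.2746, 0.1651]
orientation: [-139.9, 0.0, 6.0]
force: [0.1, 0.3, -2.5]
opening: 0.014
gripper_force: 30.0
```

```bash
python3 -c "
from h import *
bis('g');go(*pour(40,.038,-.084));prof()"
```

```text
side pts 344 xy [0.001 0.025 0.024]
top pts 100 xy [-0.013  0.014  0.022]
tan blob [197, 160, 5, 7, 17] fwd [0.045 0.062] lat -0.043 h -0.014 S 90.0
tan blob [205, 163, 37, 22, 373] fwd [0.103 0.147] lat -0.008 h 0.022 S 105.0
t 17.1 p [0.4882 0.2745 0.1651] rpy [-1.3993e+02  2.0000e-02  5.9600e+00] j [ 19.3  14.1 -13.1 -45.6 -61.2  99. ] F [-0.6  0.5 -3.4] g 0.0136 30.0
shift cm [0.02 0.02 0.02]
turn [-0.001 -0.    -0.001]
side -0.03 [-1, -1, 9, 8, 7, 7, 8, 10, 8, 8, 21, 14, 22, 17, 53, 67, 24, 9, 11, 45]
side -0.005 [-1, -1, 10, 8, 8, 8, 9, 7, 10, 9, 18, 25, 24, 23, 68, 78, 115, -1, -1, 45]
side 0.02 [-1, -1, 8, 8, 9, 9, 9, 8, 9, 8, 17, 22, 25, 26, 57, 63, 26, -1, -1, -1]
```

Emit:
move_arm --moves '[0.8, 0, -0.3, -0.35, 0, 0, 0, 0.8, 0, -0.6, -0.7, 0, 0, 0, 0.8, 0, -0.9, -1.1, 0, 0, 0, 0.8, 0, -0.9, -1.1, 0, 0, 0, 0.8, 0, -0.9, -1.1, 0, 0, 0, 0.8, 0, -0.9, -1.1, 0, 0, 0, 0.8, 0, -0.6, -0.7, 0, 0, 0, 0.8, 0, -0.3, -0.35, 0, 0, 0]'

```text
clock: 17.95
tool_pos: [0.4885, 0.2743, 0.2514]
orientation: [-139.9, -0.1, 6.0]
force: [0.6, 0.2, -2.5]
opening: 0.014
gripper_force: 30.0
```

```bash
python3 -c "
from h import *
go([.475,.29,.235],[180,0,6]);prof()
a=cv2.imread('pics/gside.png')
b=snap('side')[0][:,:,::-1];cv2.imwrite('pics/v3.png',cv2.resize(b[80:240,150:310],(600,600),interpolation=2))"
```

```text
t 17.95 p [0.4885 0.2743 0.2514] rpy [-1.399e+02 -1.100e-01  5.980e+00] j [ 20.1   8.5  -8.5 -42.4 -67.9  90.7] F [ 0.6  0.2 -2.5] g 0.014 30.0
shift cm [-1.19 -0.25  2.35]
turn [-0.7   -0.002  0.   ]
side -0.03 [-1, -1, 10, 9, 9, 9, 8, 8, 8, 10, 18, 21, 17, 23, 20, 20, 16, 10, 9, 9]
side -0.005 [-1, -1, 9, 8, 9, 9, 8, 10, 9, 11, 18, 24, 24, 25, 23, 24, 23, 10, 8, 10]
side 0.02 [-1, -1, 9, 10, 9, 11, 9, 9, 8, 11, 19, 24, 24, 24, 22, 23, 22, 14, 10, 8]
```

View pics/v3.png

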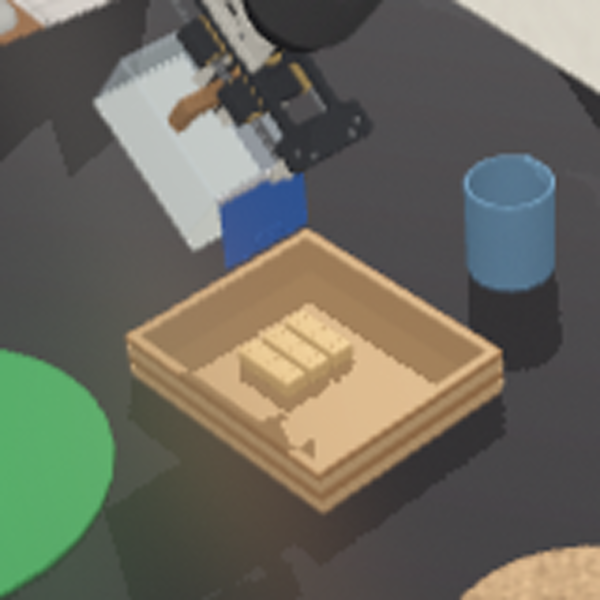

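All three biscuits lie flat and side by side in the basket at about (297,352) in the crop, and the caddy is empty. I'll bring it upright and carry it back.

Emit:
move_arm --moves '[0.8, 0, 0, 0, -0.05, 0, 0, 0.8, 0, 0, 0, -0.09, 0, 0, 0.8, 0, 0, 0, -0.11, 0, 0, 0.8, 0, 0, 0, -0.12, 0, 0, 0.8, 0, 0, 0, -0.12, 0, 0, 0.8, 0, 0, 0, -0.11, 0, 0, 0.8, 0, 0, 0, -0.07, 0, 0, 0.8, 0, 0, 0, -0.03, 0, 0]'

```text
clock: 18.85
tool_pos: [0.4873, 0.2751, 0.2484]
orientation: [179.8, 0.1, 6.1]
force: [0.7, -0.8, -3.6]
opening: 0.0142
gripper_force: 30.0
```

```bash
python3 -c "
from h import *
go([.469,-.194,.2],[180,0,1])"
```

```text
t 18.85 p [0.4873 0.2751 0.2484] rpy [1.7979e+02 1.2000e-01 6.0900e+00] j [ 49.5   9.3 -12.8   0.1 -68.2  46.5] F [ 0.7 -0.8 -3.6] g 0.0142 30.0
shift cm [-6.79 46.43  5.03]
turn [0.004 0.002 0.089]
```

Emit:
move_arm --moves '[0.8, 0, 0.5, 0, 0, 0, 0.011, 0.8, -0.1, 1.0, 0, 0, 0, 0.011, 0.8, -0.1, 1.5, 0, 0, 0, 0.011, 0.8, -0.2, 2.0, 0, 0, 0, 0.011, 0.8, -0.2, 2.5, 0, 0, 0, 0.011, 0.8, -0.2, 3.0, 0, 0, 0, 0.011, 0.8, -0.2, 3.0, 0, 0, 0, 0.011, 0.8, -0.2, 3.0, 0, 0, 0, 0.011]'

```text
clock: 19.65
tool_pos: [0.4847, 0.1057, 0.2503]
orientation: [-180.0, -0.0, 0.8]
force: [0.7, -0.1, -2.2]
opening: 0.0143
gripper_force: 30.0
```

Emit:
move_arm --moves '[0.8, -0.1, 3.0, 0, 0, 0, 0, 0.8, -0.1, 3.0, 0, 0, 0, 0, 0.8, -0.1, 3.0, 0, 0, 0, 0, 0.8, -0.1, 3.0, 0, 0, 0, 0, 0.8, 0, 3.0, 0, 0, 0, 0, 0.8, 0, 2.5, 0.3, 0, 0, 0, 0.8, 0, 2.5, 0.4, 0, 0, 0, 0.8, 0, 2.0, 0.5, 0, 0, 0]'

```text
clock: 20.45
tool_pos: [0.4836, -0.1142, 0.2384]
orientation: [-180.0, -0.1, 0.8]
force: [0.6, 0.7, -1.6]
opening: 0.0139
gripper_force: 30.0
```

Emit:
move_arm --moves '[0.8, 0, 1.5, 0.6, 0, 0, 0, 0.8, 0, 1.2, 0.6, 0, 0, 0, 0.8, 0, 0.8, 0.6, 0, 0, 0, 0.8, 0, 0.4, 0.4, 0, 0, 0, 0.8, 0, 0.2, 0.2, 0, 0, 0, 0.8, 0, 0, 0, 0, 0, 0, 0.8, 0, 0, 0, 0, 0, 0]'

```text
clock: 21.15
tool_pos: [0.4858, -0.1519, 0.2141]
orientation: [180.0, -0.0, 1.0]
force: [-0.2, 0.3, -2.9]
opening: 0.0135
gripper_force: 30.0
```

```bash
python3 -c "
from h import *
go([.468,-.19,.1084],[180,0,1])"
```

```text
t 21.15 p [ 0.4858 -0.1519  0.2141] rpy [ 1.7997e+02 -2.0000e-02  9.6000e-01] j [  4.8   5.7 -21.7   0.  -62.6  86.2] F [-0.2  0.3 -2.9] g 0.0135 30.0
shift cm [-1.85  3.78 10.57]
turn [ 0.    -0.    -0.001]
```

Emit:
move_arm --moves '[0.8, -0.2, 0.4, 0.3, 0, 0, 0, 0.8, -0.4, 0.8, 0.8, 0, 0, 0, 0.8, -0.5, 1.0, 1.2, 0, 0, 0, 0.8, -0.4, 0.9, 1.5, 0, 0, 0, 0.8, -0.3, 0.6, 1.5, 0, 0, 0, 0.8, 0, 0.1, 1.3, 0, 0, 0, 0.8, 0, 0, 1.0, 0, 0, 0, 0.8, 0, 0, 0.8, 0, 0, 0]'

```text
clock: 21.95
tool_pos: [0.4675, -0.191, 0.1287]
orientation: [180.0, 0.1, 0.9]
force: [-0.2, -0.1, -2.5]
opening: 0.0136
gripper_force: 30.0
```

Emit:
move_arm --moves '[0.8, 0, 0, 0.6, 0, 0, 0, 0.8, 0, 0, 0.4, 0, 0, 0, 0.8, 0, 0, 0.2, 0, 0, 0, 0.8, 0, 0, 0.2, 0, 0, 0, 0.8, 0, 0, 0.2, 0, 0, 0, 0.8, 0, 0, 0, 0, 0, 0, 0.8, 0, 0, 0, 0, 0, 0]'

```text
clock: 22.65
tool_pos: [0.4684, -0.1906, 0.1142]
orientation: [180.0, -0.0, 0.9]
force: [-0.2, 0.5, -2.3]
opening: 0.0138
gripper_force: 30.0
```

```bash
python3 -c "
from h import *
go([.468,-.19,.1084],[180,0,1])"
```

```text
t 22.65 p [ 0.4684 -0.1906  0.1142] rpy [ 1.7997e+02 -2.0000e-02  9.4000e-01] j [  0.2  11.3 -29.8   0.  -48.9  90.7] F [-0.2  0.5 -2.3] g 0.0138 30.0
shift cm [-0.04 -0.06  0.58]
turn [ 0.001 -0.    -0.001]
```

Emit:
move_arm --moves '[0.8, 0, 0, 0.1, 0, 0, 0, 0.8, 0, 0, 0.1, 0, 0, 0, 0.8, 0, 0, 0.1, 0, 0, 0, 0.8, 0, 0, 0.1, 0, 0, 0, 0.8, 0, 0, 0.05, 0, 0, 0, 0.8, 0, 0, 0.05, 0, 0, 0, 0.8, 0, 0, 0, 0, 0, 0, 0.8, 0, 0, 0, 0, 0, 0]'

```text
clock: 23.45
tool_pos: [0.4682, -0.1906, 0.109]
orientation: [180.0, -0.0, 0.9]
force: [0.8, -0.6, -1.9]
opening: 0.0136
gripper_force: 30.0
```

Emit:
move_arm --moves '[0.8, 0, 0, 0.05, 0, 0, 0, 0.8, 0, 0, 0.05, 0, 0, 0, 0.8, 0, 0, 0, 0, 0, 0]'

```text
clock: 23.75
tool_pos: [0.4683, -0.1908, 0.1083]
orientation: [180.0, -0.0, 0.9]
force: [-1.3, 0.5, 2.1]
opening: 0.0138
gripper_force: 30.0
```

Contact is felt: vertical force rose from about -2 N to +2 N. I'll release, then rise.

Emit:
move_arm --moves '[2.0, 0, 0, 0, 0, 0, 0, 3.0, 0, 0, 0, 0, 0, 0, 5.0, 0, 0, 0, 0, 0, 0, 7.0, 0, 0, 0, 0, 0, 0, 8.0, 0, 0, 0, 0, 0, 0, 8.0, 0, 0, 0, 0, 0, 0, 8.0, 0, 0, 0, 0, 0, 0, 8.0, 0, 0, 0, 0, 0, 0]'

```text
clock: 24.55
tool_pos: [0.4682, -0.1906, 0.108]
orientation: [180.0, -0.0, 0.9]
force: [0.1, 0.1, -1.2]
opening: 0.0703
gripper_force: 0.0
```

Emit:
move_arm --moves '[8.0, 0, 0, -0.2, 0, 0, 0, 8.0, 0, 0, -0.6, 0, 0, 0, 8.0, 0, 0, -1.0, 0, 0, 0, 8.0, 0, 0, -1.5, 0, 0, 0, 8.0, 0, 0, -2.0, 0, 0, 0, 8.0, 0, 0, -2.5, 0, 0, 0, 8.0, 0, 0, -2.5, 0, 0, 0, 8.0, 0, 0, -2.0, 0, 0, 0]'

```text
clock: 25.35
tool_pos: [0.4685, -0.1907, 0.2336]
orientation: [179.9, -0.1, 0.9]
force: [0.6, -0.3, -0.8]
opening: 0.0801
gripper_force: 0.0
```

Emit:
move_arm --moves '[8.0, 0, 0, -2, 0, 0, 0, 8.0, 0, 0, -2, 0, 0, 0, 8.0, 0, 0, -1.0, 0, 0, 0, 8.0, 0, 0, 0, 0, 0, 0, 8.0, 0, 0, 0, 0, 0, 0, 8.0, 0, 0, 0, 0, 0, 0]'

```text
clock: 25.95
tool_pos: [0.4676, -0.1904, 0.2799]
orientation: [180.0, 0.1, 0.9]
force: [-0.3, 0.1, -0.4]
opening: 0.0799
gripper_force: 0.0
```

Run:
```python
from h import *
go([.468,-.19,.25])
p,d=snap("side"); W=world("side",d);Z=W[...,2];h=cv2.cvtColor(p,cv2.COLOR_RGB2HSV)
u=np.arange(560)[None]+0*Z; v=np.arange(420)[:,None]+0*Z
def rect(n,m):
    P=W[m&(d>0)]; r=cv2.minAreaRect((P[:,:2]*1000).astype(np.float32)); print(n,len(P),np.round(r[0],1),np.round(r[1],1),round(r[2],1),np.percentile(P[:,2],[5,50,95]).round(3))
b=(u>250)&(u<370)&(v>190)&(v<300)
rect("flap",b&(h[...,0]>105)&(h[...,0]<130)&(h[...,1]>150))
rect("handle",b&(h[...,0]<20)&(h[...,1]>120)&(Z>.112)&(Z<.15)&(abs(W[...,0]-.468)<.06)&(abs(W[...,1]+.19)<.03))
prof()
cv2.imwrite("pics/fin.png",cv2.resize(p[100:310,170:390,::-1],(628,600),interpolation=2))
```

```text
t 25.95 p [ 0.4676 -0.1904  0.2799] rpy [1.7999e+02 1.0000e-01 9.2000e-01] j [  0.2   2.8 -16.1   0.  -71.3  90.7] F [-0.3  0.1 -0.4] g 0.0799 0.0
shift cm [ 0.05 -0.04  2.99]
flap 305 [ 469.4 -262.1] [86.2 10.3] 2.0 [0.024 0.049 0.075]
handle 240 [ 468.6 -194.1] [14.7 95.9] 89.6 [0.114 0.128 0.136]
side -0.03 [-1, -1, 9, 8, 9, 9, 9, 10, 10, 7, 18, 22, 21, 20, 21, 22, 14, 8, 8, 8]
side -0.005 [-1, -1, 10, 8, 8, 8, 8, 10, 7, 10, 16, 24, 25, 24, 23, 23, 23, 10, 7, 9]
side 0.02 [-1, -1, 8, 8, 9, 10, 8, 9, 10, 10, 17, 21, 22, 24, 23, 25, 22, -1, 8, 9]
```

View pics/fin.png

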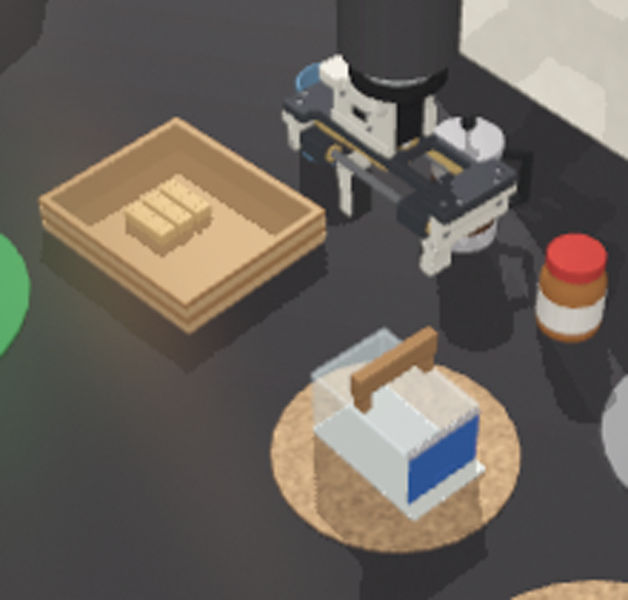

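The final view shows the caddy upright on the mat (395,430) with its flap shut. The three biscuits are in the basket at (168,212), and the gripper is clear.

```bash
python3 -c "
from plant import ctrl
print(ctrl.close_job())"
```

```text
the job is handed in; nothing more can be done
None
```

The job is handed in at about 26 s: all three shortbread fingers lie flat in the basket, and the empty caddy stands upright on its cork mat, flap shut and released (greatest tip about 40 degrees).

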